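# Hold a jeweller's punch ready in its two-bush guide

### The arm

A 6-joint arm with a two-finger parallel gripper is mounted at the origin on the work surface. World frame = base frame: x ahead of the robot, y to its left, z up, the work surface at z = 0. Lengths are in m, angles in rad, forces in N, time in s.
With the tool pointing down it reaches from about 0.225 to 0.875 m from the base axis. Payload 3.4 kg.
Tool frame: the origin (TCP) lies on the centre line of the jaws, within the pads' length; the fingertips stand 22 mm ahead of it and the grasp point (between the pads) lies 3 mm ahead of it; z points along the fingers, y is the line along which they close (so a half turn about z gives the same grasp; the last joint's range is limited). The gripper opens to 85 mm and grips with 20 to 120 N. Pads are 22 mm wide; open, the fingers measure 114 mm over their backs; the gripper's body (76 mm by 85 mm) begins 54 mm behind the grasp point. The pads swing forward as they close: fully open they stand 13 mm farther back than shut.
Start: joints at [1.148, 0.276, 1.505, -0, 1.361, -0.121], TCP at [0.171, 0.549, 0.253] pointing down, gripper open.
Joint ranges: [-2.89, 2.89], [-0.75, 2.08], [0.22, 2.7], [-1.18, 4.32], [0.11, 2.71], [-2.7, 2.7]. Speed limits (rad/s): [2.57, 2.57, 3.14, 3.14, 3.14, 3.14].

### API

Orientations are given as a unit quaternion [w, x, y, z].
In Python, from rig import manip, get_image gives the robot as it stands (manip), with the cameras as plain functions.
- The arm moves only by the shell command python3 steer.py 'ROWS' [OPENING] [FORCE]. ROWS is rows parted by semicolons, their numbers by spaces, 1 to 5 of them, each of 4 numbers: dx, dy, dz in m, then a turn about the tool's z in rad; each row shifts and turns the commanded pose from where the row before left it, along the tool's axes as they then stand; what a row does not reach is not made up. A row lasts 1/12 s, in which the tool goes at most 0.0417 m and 0.125 rad, less where a joint would pass 70% of its speed; a pose out of reach is approached as far as the arm can. OPENING is the finger opening in m, set as the command begins (- or left out keeps the last). The fingers move at their own pace and stop on an object; FORCE is the grip in N (left out, the last holds). Time passes only in rows, so rows that do not move let the fingers close. It prints the time, the measured TCP pose, the force, the opening and the grip force at its end.
- manip.get_state(): the state, without advancing time (a new reading comes with each control period).
- get_image(name): name is "scene" or "top" or "wrist"; returns a dict with "img" (384x512x3 uint8, red, green, blue), "camera_matrix" (3x3 intrinsics, pixels), "T" (4x4, takes a point from camera to world coordinates); the wrist camera has in their place "hand_eye" (4x4, takes a point from camera to tool coordinates, whose origin is the TCP and whose axes are the flange's). Camera axes: x right, y down, z forward; pixel columns grow to the right and rows downward; lengths in m; the calibration is good to about 2 mm. The wrist camera is an equidistant fisheye: a pixel r from the principal point sees the ray r / f radians off the axis. A picture is of the moment at which its call begins: read the wrist's pose just before it. There is no depth.
- manip.sign_off(): hands the job in; it is judged then, once.
The state is a dict: "clock": time; "qpos": joint angles; "qd": joint speeds; "effort": joint torques, N m; "position": TCP position; "ee_rot": TCP orientation; "contact_force": force on the tool from outside, world axes, zero at the start; "moment": the same for the moment, N m; "width": finger opening in m; "gripper_force": force on a finger pad.
Only numpy, scipy, OpenCV 4.12 (cv2) and the standard library are available. Lean on these libraries where they do the work, as an engineer would, in place of code of your own. Each camera call takes 0.05 s, during which the arm holds its last target. There are 200 camera calls.

### The job

Take the tall punch with the square wooden grip out of the punch block and thread it tip first down through the upper brass bush of the punch guide and then the lower one. Finish holding it there upright and still, still gripped, with its tip poking out below the lower bush but not touching the brass blank on the anvil underneath (do not let the punch press on the blank on the way either). Leave the blank, the round-headed punch, the hammer and the jar where they are.

Things in the scene. Friction and masses are not known exactly. Their poses are not given: they have to be found in the camera images.
- punch: the punch to use, 165 mm long, 0.10 to 0.21 kg: round steel shank 14 mm across (lowest 6 mm taper to a flat tip 9 mm across), and from 105 to 165 mm above the tip a square light-wood grip 25 x 25 mm. Starts upright and loose in either hole of the block, tip on the hole's floor. Origin: centre of the tip; z up the shank; x and y square to the grip's flat faces
- block: fixed dark wooden punch block 60 x 150 x 60 mm (x, y, z). Origin: centre of its underside. Two round holes 17 mm across and 50 mm deep (floor 10 mm above the bench), at its x = 0, y = -37.5 and +37.5 mm, hold the two punches
- guide: fixed dark steel C-shaped stand 120 mm high: base 135 x 90 x 12 mm, column 55 mm from the axis on its -x side, two level arms 46 mm wide, each with an upright brass bush (bore 17 mm, 28 mm outside), one straight above the other: lower bush 56 to 70 mm above the bench, upper 106 to 120 mm. Anvil on the axis, 44 mm across, top at 24 mm. Origin: on the bush axis at bench height; z up
- upper_mouth (a point): centre of the upper bush's top opening, 120 mm above the bench, on the bush axis
- lower_exit (a point): centre of the lower bush's bottom opening, 56 mm above the bench, on the bush axis
- blank: loose brass disc 28 mm across and 6 mm thick, lying on the anvil, its top 30 mm above the bench (26 mm below the lower bush). Origin: centre of its underside
- round_punch: bystander: the other punch in the block, 108 mm long, the same 14 mm shank but with a rounded mushroom-shaped wooden grip up to 28 mm across, its top 118 mm above the bench as it stands. Loose. Origin: centre of its tip
- hammer: bystander: small hammer about 220 mm long lying on the bench beyond the work. Origin: centre of its underside
- jar: bystander: closed glass jar 56 mm across, 70 mm tall, standing on the bench beyond the work. Origin: centre of its underside

How it is judged:
On the way, in this order (a step that is already met when the one before it is completed fails the run):
1. the punch's tip has come down through the upper bush (z of punch in the frame of guide between 0.06 and 0.104 m and horizontal distance between punch and upper_mouth below 0.006 m and angle between the z axis of punch and the z axis of guide, either way round below 0.15 rad), for 0.05 s.
2. the punch's tip has come out below the lower bush (z of punch in the frame of guide below 0.054 m and horizontal distance between punch and lower_exit below 0.006 m and angle between the z axis of punch and the z axis of guide, either way round below 0.1 rad), for 0.05 s.
At the end, for the whole second after the job is handed in: Punch gripped, still, through both bushes: tip 2 mm or more below the lower bush, 1.5 mm or more above the blank and not touching it, within 6 mm of the bush axis, shank within 0.1 rad of it; blank moved under 6 mm, round-headed punch, hammer and jar under 15 mm (z of punch in the frame of lower_exit below -0.002 m and height (world z) of punch above 0.0315 m and horizontal distance between punch and lower_exit below 0.006 m and angle between the z axis of punch and the z axis of guide, either way round below 0.1 rad and angle between punch's own z axis and vertical below 0.3 rad and contact force between punch and blank below 0.2 N and contact force between the fingers and punch above 2 N and linear speed of punch below 0.02 m/s and distance of blank from where it was at the start of the episode below 0.006 m and distance of each of round_punch, hammer, jar from where it was at the start of the episode below 0.015 m); the arm keeps its last pose, push and grip.
It fails at once if the punch pressed on the blank (contact force between punch and blank above 3 N).
It fails at once if the hammer, the jar or the round-headed punch was knocked away (distance of any of hammer, jar, round_punch from where it was at the start of the episode above 0.04 m).
It also fails if it takes over 45 s, if anything falls off the work surface, if the arm or the gripper's body presses on something with over 40 N, if the wrist force passes 120 N, or if a joint passes its speed limit or range.

## Working session

There is one attempt and no reset: what is moved stays moved. The work goes in short steps, Python scripts to look and compute and a shell command to move; the robot and the scene stay as the last step left them, time stands still between calls to the robot, and variables do not carry over. Pictures are saved under pics/ and viewed, at most 10 in all, crops included, and the job is handed in when it is done.

```bash
ls; mkdir -p pics
cat > h.py <<'E'
import numpy as np,cv2
from rig import manip, get_image
def grab(n,f):
    s=manip.get_state(); d=get_image(n); cv2.imwrite('pics/'+f+'.png',d['img'][:,:,::-1]); np.savez('pics/'+f+'.npz',**{k:v for k,v in d.items()},pos=s['position'],rot=s['ee_rot']); return d
def ray(d,u,v):
    K=d['camera_matrix'];T=d['T'];r=T[:3,:3]@np.linalg.solve(K,[u,v,1.]);return T[:3,3],r
def plane(d,u,v,z):
    o,r=ray(d,u,v);return o+r*(z-o[2])/r[2]
E
python3 - <<'E'
from h import *
for n in('scene','top'):
    d=grab(n,n+'0'); print(n,d['camera_matrix'].round(1).tolist(),d['T'].round(3).tolist())
d=grab('wrist','wrist0');print({k:np.round(v,3).tolist() for k,v in d.items() if k!='img'})
a=[cv2.imread(f'pics/{n}0.png') for n in('scene','top')]
print(manip.get_state())
E
```

```text
pics
rig.py
steer.py
scene [[384.8, 0.0, 255.3], [0.0, 384.8, 193.4], [0.0, 0.0, 1.0]] [[-0.782, 0.425, -0.455, 0.987], [0.623, 0.537, -0.569, 0.462], [0.003, -0.728, -0.685, 0.629], [0.0, 0.0, 0.0, 1.0]]
top [[355.0, 0.0, 254.4], [0.0, 355.0, 190.8], [0.0, 0.0, 1.0]] [[0.013, -0.992, 0.128, 0.525], [-1.0, -0.011, 0.016, 0.017], [-0.014, -0.128, -0.992, 0.917], [0.0, 0.0, 0.0, 1.0]]
{'camera_matrix': [[297.319, 0.0, 253.38], [0.0, 297.319, 191.003], [0.0, 0.0, 1.0]], 'hand_eye': [[-0.001, -0.955, -0.296, 0.077], [1.0, -0.001, 0.0, -0.0], [-0.001, -0.296, 0.955, -0.12], [0.0, 0.0, 0.0, 1.0]]}
{'clock': 0.15, 'qpos': array([ 1.14801980e+00,  2.76483047e-01,  1.50585748e+00, -5.43802238e-05,
        1.36069960e+00, -1.20970957e-01]), 'qd': array([ 0.00068652, -0.00128302, -0.00251304,  0.0009926 ,  0.0021494 ,
        0.00017609]), 'effort': array([ 1.28907068e-04, -4.17144084e+01, -2.46033025e+01, -2.80675204e-04,
        7.68735859e-03, -2.44267778e-05]), 'position': array([0.17076969, 0.54866927, 0.25261336]), 'ee_rot': array([-1.68738740e-04,  1.50325056e-01,  9.88636360e-01, -7.04294384e-04]), 'contact_force': array([ 0.23079656, -0.98296971, -0.73149177]), 'moment': array([-2.25875157e-02,  9.92592974e-05,  6.36182933e-03]), 'gripper_force': 0.0, 'width': 0.08539027159601688}
```

View pics/scene0.png

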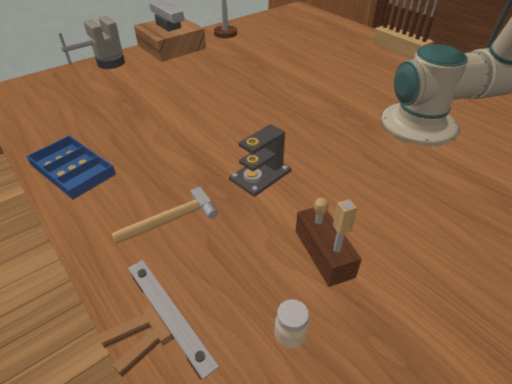

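View pics/top0.png

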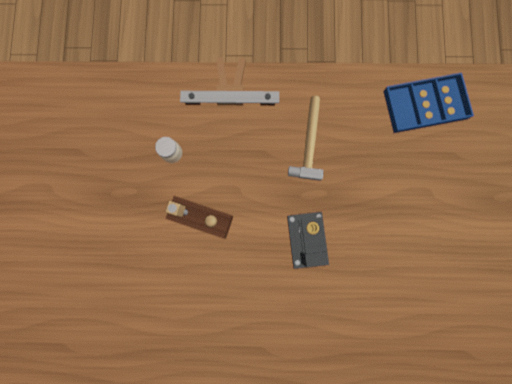

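The scene view shows the square punch near (345,215) and round punch near (320,207) in the block. The guide bushes are at (252,141) and (252,160). In the top view, the punch grip is near (174,208), the round punch at (211,221) and the bush at (313,228). I'll zoom in next.

Run:
```python
from h import *
s=cv2.imread('pics/scene0.png');t=cv2.imread('pics/top0.png')
R=lambda a,f:cv2.resize(a,None,fx=f,fy=f,interpolation=cv2.INTER_CUBIC)
a=np.hstack([R(s[120:200,225:295],4),R(s[190:270,300:370],4)]);b=np.hstack([R(t[192:242,160:240],5),R(t[205:255,282:342],5)])
W=max(a.shape[1],b.shape[1]);p=lambda x:np.pad(x,((0,0),(0,W-x.shape[1]),(0,0)))
o=np.vstack([p(a),p(b)]);cv2.imwrite('pics/crop1.png',o);print(o.shape)
```

```text
(570, 700, 3)
```

View pics/crop1.png

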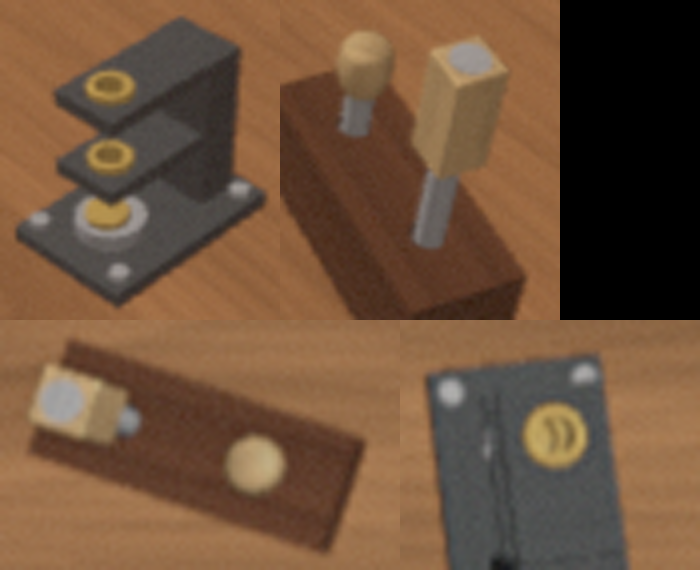

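```bash
cat > tri.py <<'E'
from h import *
def tri(d1,p1,d2,p2):
    (a,r),(b,s)=ray(d1,*p1),ray(d2,*p2); r=r/np.linalg.norm(r);s=s/np.linalg.norm(s)
    t=np.linalg.lstsq(np.c_[r,-s],b-a,rcond=None)[0];p,q=a+r*t[0],b+s*t[1];return (p+q)/2,np.linalg.norm(p-q)
def blob(d,box,f):
    u0,v0,u1,v1=box;im=d['img'][v0:v1,u0:u1];h=cv2.cvtColor(cv2.resize(im,None,fx=4,fy=4,interpolation=cv2.INTER_CUBIC),cv2.COLOR_RGB2HSV).astype(int)
    m=f(h).astype(np.uint8);n,l,st,c=cv2.connectedComponentsWithStats(m);k=1+np.argmax(st[1:,4])
    cs,_=cv2.findContours((l==k).astype(np.uint8),cv2.RETR_EXTERNAL,cv2.CHAIN_APPROX_NONE)
    hull=cv2.convexHull(cs[0]);M=cv2.moments(hull);c=np.array([M['m10'],M['m01']])/M['m00']
    return (c+.5)/4-.5+[u0,v0], cv2.minAreaRect(cs[0]),st[k]/4
E
python3 - <<'E'
from tri import *
S=dict(np.load('pics/scene0.npz'));T=dict(np.load('pics/top0.npz'))
cap=lambda h:(h[...,1]<60)&(h[...,2]>120)
brass=lambda h:(h[...,1]>110)&(h[...,2]>110)&(h[...,0]>17)&(h[...,0]<32)
c1,_,s1=blob(S,(334,195,362,212),cap);c2,_,s2=blob(T,(162,198,182,216),cap);print(c1,s1,c2,s2,tri(S,c1,T,c2),plane(S,*c1,.175),plane(T,*c2,.175))
b1,_,s1=blob(S,(240,134,264,150),brass);b2,_,s2=blob(T,(303,218,323,238),brass);print(b1,s1,b2,s2,tri(S,b1,T,b2),plane(S,*b1,.12),plane(T,*b2,.12))
r1=plane(T,210.5,220.5,.1);print(r1)
dark=lambda h:(h[...,2]<100)&(h[...,1]>90)
c,rc,st=blob(T,(155,190,240,245),dark);print('block',c,rc,st,plane(T,*c,.06))
E
```

```text
[347.17512987 204.25461039] [  8.5    6.    10.5    7.5  249.25] [171.89546784 207.72162023] [  6.     5.75   9.     9.   250.25] (array([0.58281151, 0.20177793, 0.17616347]), np.float64(0.0014168347151647268)) [0.58123055 0.20158866 0.175     ] [0.58334833 0.20150804 0.175     ]
[252.07239203 141.37932526] [  6.25   3.5   12.5    8.5  329.75] [312.44403327 227.56797441] [  3.5    3.75  12.75  12.5  484.5 ] (array([ 0.54679247, -0.10098971,  0.11837255]), np.float64(0.0011141431514846772)) [ 0.54784978 -0.09874496  0.12      ] [ 0.54715428 -0.1011363   0.12      ]
[0.56084546 0.12979883 0.1       ]
block [199.30411329 216.93339455] ((178.27549743652344, 108.99652099609375), (251.24827575683594, 91.75029754638672), 18.792299270629883) [  11.75    7.     65.75   41.   4020.75] [0.57083672 0.16270356 0.06      ]
```

Cap triangulates to z=0.176 (expected 0.175), the bush to 0.118 (expected 0.120), and hole spacing comes out at 75 mm. All three agree with the given sizes. The tool's y axis already lies along the block's long axis, so I'll move over the punch.

```bash
python3 steer.py '-0.038 -0.016 0 0;-0.038 -0.016 0 0;-0.038 -0.016 0 0;-0.038 -0.016 0 0;-0.038 -0.016 0 0' 0.085; python3 steer.py '-0.038 -0.016 0 0;-0.038 -0.016 0 0;-0.038 -0.016 0 0;-0.038 -0.016 0 0;-0.038 -0.016 0 0';python3 steer.py '-0.038 -0.016 0 0;-0.038 -0.016 0 0;-0.038 -0.016 0 0;0 0 0 0'
```

```text
clock: 0.57
position: [0.3294, 0.4148, 0.2531]
ee_rot: [-0.0, 0.15, 0.989, -0.0]
contact_force: [0.7, 1.0, 0.0]
width: 0.0849
gripper_force: 0.0
clock: 0.98
position: [0.4873, 0.2816, 0.2531]
ee_rot: [-0.0, 0.15, 0.989, 0.0]
contact_force: [0.4, 1.1, 0.2]
width: 0.0851
gripper_force: 0.0
clock: 1.32
position: [0.5868, 0.198, 0.2523]
ee_rot: [0.002, 0.153, 0.988, -0.002]
contact_force: [-0.4, 0.7, -1.0]
width: 0.0852
gripper_force: 0.0
```

```bash
cat >> tri.py <<'E'
from scipy.spatial.transform import Rotation as Ro
def wcast(d,u,v,z):
    K=d['camera_matrix'];x=np.array([u-K[0,2],v-K[1,2]]);r=np.hypot(*x);th=r/K[0,0]
    c=np.r_[np.sin(th)*x/max(r,1e-9),np.cos(th)];H=d['hand_eye'];R=Ro.from_quat(d['rot'],scalar_first=True).as_matrix()
    o=d['pos']+R@H[:3,3];w=R@H[:3,:3]@c;return o+w*(z-o[2])/w[2]
E
python3 steer.py '0 0 0 0';python3 - <<'E'
from h import *
grab('wrist','wrist1');i=cv2.imread('pics/wrist1.png');cv2.imwrite('pics/wrist1b.png',cv2.resize(i,(768,576)))
print(np.load('pics/wrist1.npz')['pos'])
E
```

```text
clock: 1.4
position: [0.5821, 0.2018, 0.2523]
ee_rot: [-0.001, 0.152, 0.988, -0.0]
contact_force: [-0.7, 0.4, -0.2]
width: 0.0852
gripper_force: 0.0
[0.58212369 0.20176585 0.25225646]
```

View pics/wrist1b.png

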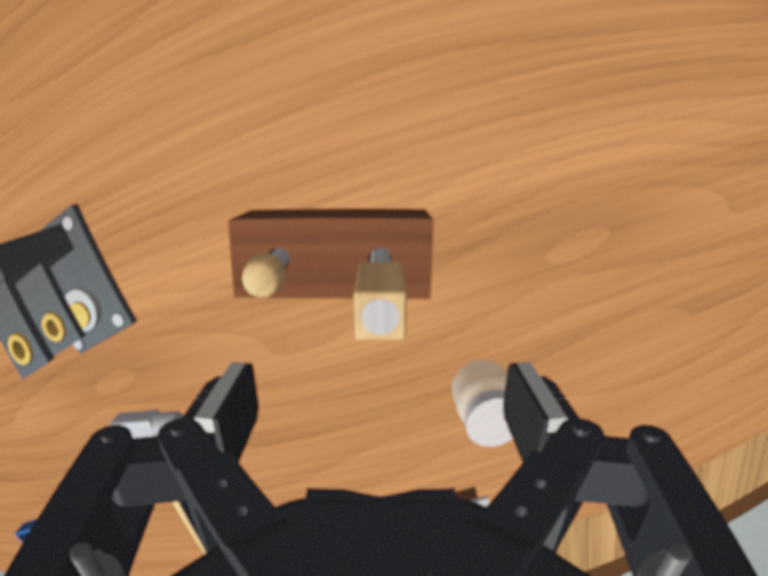

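The wrist view shows the square grip axis-aligned with the jaws, with its cap at about (253,211) full-resolution and centred between the fingers. The guide is at far left, its upper bush near (12.5,233).

Run:
```python
from tri import *
W=dict(np.load('pics/wrist1.npz'))
cap=lambda h:(h[...,1]<60)&(h[...,2]>120)
c,rc,st=blob(W,(236,195,270,226),cap);p=wcast(W,*c,.175);print(c,st,p)
wood=lambda h:(h[...,2]>140)
c,rc,st=blob(W,(232,194,274,230),lambda h:(h[...,2]>150));print('face',c,rc,st)
R=Ro.from_quat(W['rot'],scalar_first=True).as_matrix();print('tool off',R.T@(p-W['pos']))
brass=lambda h:(h[...,1]>110)&(h[...,2]>110)&(h[...,0]>17)&(h[...,0]<32)
c,rc,st=blob(W,(2,218,26,248),brass);print(c,st,wcast(W,*c,.12))
```

```text
[253.09262353 210.8289972 ] [   4.75    4.     25.75   24.5  1978.75] [0.58104759 0.20154846 0.175     ]
face [252.46837714 211.72957624] ((83.5, 71.5), (143.0, 167.0), 90.0) [   0.      0.     42.     36.   5918.75]
tool off [ 0.00086167 -0.00048028  0.07725796]
[ 12.97678636 231.94468625] [  3.75   4.25  15.5   20.25 870.  ] [ 0.54430125 -0.09640832  0.12      ]
```

```bash
python3 steer.py '0.001 0 0.034 0;0 0 0.034 0;0 0 0.034 0;0 0 0 0;0 0 0 0'; python3 steer.py '0 0 0 0;0 0 0 0;0 0 0 0;0 0 0 0;0 0 0 0' 0 80;python3 steer.py '0 0 0 0;0 0 0 0;0 0 0 0;0 0 0 0;0 0 0 0'
```

```text
clock: 1.87
position: [0.5775, 0.2048, 0.1502]
ee_rot: [-0.002, 0.149, 0.989, -0.001]
contact_force: [-0.1, 0.1, 0.7]
width: 0.0853
gripper_force: 0.0
clock: 2.28
position: [0.5804, 0.2041, 0.1526]
ee_rot: [0.001, 0.15, 0.989, 0.0]
contact_force: [0.5, 1.6, 5.8]
width: 0.025
gripper_force: 7.0
clock: 2.7
position: [0.5805, 0.2038, 0.1528]
ee_rot: [0.001, 0.15, 0.989, 0.0]
contact_force: [-1.6, -1.6, 6.0]
width: 0.0242
gripper_force: 78.2
```

```bash
python3 steer.py '0 0 -0.015 0;0 0 -0.03 0;0 0 -0.03 0;0 0 -0.03 0;0 0 -0.03 0'; python3 steer.py '0 0 -0.01 0;0 0 0 0;0 0 0 0;0 0 0 0'
python3 - <<'E'
from h import *
a=grab('wrist','wrist2')['img'];s=grab('scene','scene2')['img'];grab('top','top2')
st=manip.get_state();print(st['position'],st['ee_rot'],st['contact_force'],st['gripper_force'])
R=lambda a,f:cv2.resize(a,None,fx=f,fy=f,interpolation=cv2.INTER_CUBIC)
o=np.hstack([R(s[110:290,260:420],3.1),R(a[140:384,150:370],2.2869)[:558]][:1]+[cv2.resize(a[140:340,176:336],(446,558))]);cv2.imwrite('pics/c2.png',o[:,:,::-1]);print(o.shape)
E
```

```text
clock: 3.12
position: [0.5794, 0.2038, 0.2871]
ee_rot: [-0.001, 0.15, 0.989, -0.0]
contact_force: [0.9, 0.0, -1.3]
width: 0.0243
gripper_force: 78.9
clock: 3.45
position: [0.5786, 0.2036, 0.2936]
ee_rot: [-0.002, 0.15, 0.989, -0.001]
contact_force: [-0.6, 0.3, -2.2]
width: 0.0242
gripper_force: 79.1
[0.57899383 0.20371322 0.29396462] [-1.97110940e-03  1.50327554e-01  9.88634015e-01 -7.25021671e-04] [ 0.34412407  0.81897474 -2.12538736] 79.09432768821716
(558, 942, 3)
```

View pics/c2.png

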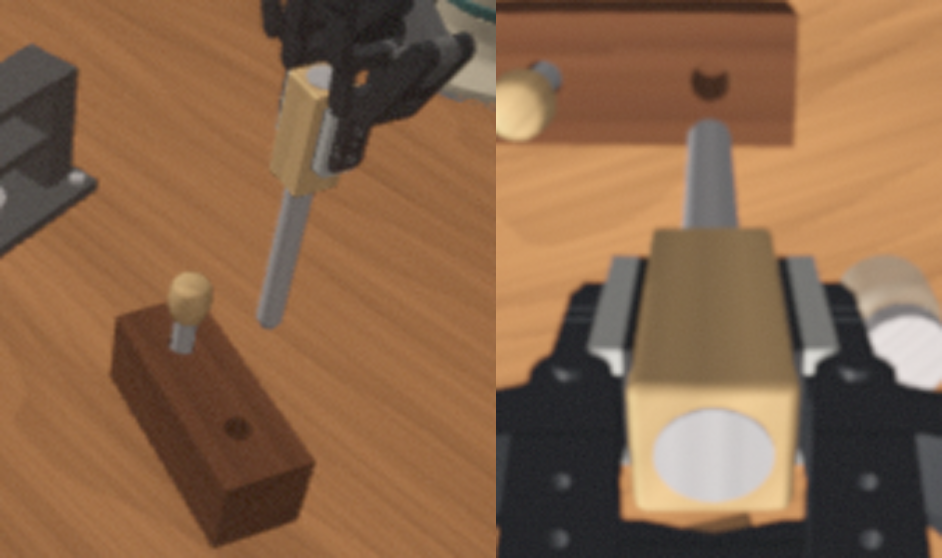

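Punch lifted cleanly. The scene view shows its tip near (346,215), and in the wrist view the shank lies on the tool's mid-plane, with no sideways tilt. I'll measure the shank's axis as the intersection of the two view planes.

```bash
cat > axis.py <<'E'
from tri import *
grey=lambda h:(h[...,1]<75)&(h[...,2]>85)
def wray(d,u,v):
    a,b=wcast(d,u,v,0.),wcast(d,u,v,.05);r=a-b;H=d['hand_eye'];R=Ro.from_quat(d['rot'],scalar_first=True).as_matrix()
    return d['pos']+R@H[:3,3],r/np.linalg.norm(r)
def mid(d,box):   # row-wise midpoints of the grey shank
    u0,v0,u1,v1=box;h=cv2.cvtColor(d['img'][v0:v1,u0:u1],cv2.COLOR_RGB2HSV).astype(int);m=grey(h).astype(np.uint8)
    n,l,st,c=cv2.connectedComponentsWithStats(m,connectivity=4);k=1+np.argmax(st[1:,4]);ys,xs=np.where(l==k)
    vs=np.unique(ys);us=np.array([xs[ys==y].mean() for y in vs]);w=np.array([(ys==y).sum() for y in vs])
    f=np.polyfit(vs[2:-4],us[2:-4],1);print('shank rows',vs[0]+v0,vs[-1]+v0,'width',w.tolist(),'res',np.std(us[2:-4]-np.polyval(f,vs[2:-4])).round(2))
    return lambda v:np.polyval(f,v-v0)+u0,vs[-1]+v0,vs[0]+v0
def axis(S,sb,W,wb):
    f,b,t=mid(S,sb);P=[ray(S,f(v),v) for v in(t,b)];n1=np.cross(P[0][1],P[1][1]);n1/=np.linalg.norm(n1)
    g,b2,t2=mid(W,wb);Q=[wray(W,g(v),v) for v in(t2,b2)];n2=np.cross(Q[0][1],Q[1][1]);n2/=np.linalg.norm(n2)
    a=np.cross(n1,n2);a/=np.linalg.norm(a);a*=np.sign(a[2])
    N=np.array([n1,n2]);rhs=[n1@P[0][0],n2@Q[0][0]]
    R=Ro.from_quat(W['rot'],scalar_first=True).as_matrix()
    at=lambda z:np.r_[np.linalg.solve(N[:,:2],np.array(rhs)-N[:,2]*z),z]
    # height where scene ray of the visible tip row meets the axis
    o,r=ray(S,f(b+.5),b+.5);zt=np.linalg.lstsq(np.c_[r,-a],at(.15)-o,rcond=None)[0];tip=at(.15)+a*zt[1]
    print('axis',a.round(4),'tool',(R.T@a).round(4),'tipvis',tip.round(4),'tool',(R.T@(tip-W['pos'])).round(4),'at tcp z, tool',(R.T@(at(W['pos'][2])-W['pos'])).round(4))
    return a,at
E
python3 - <<'E'
from axis import *
S=dict(np.load('pics/scene2.npz'));W=dict(np.load('pics/wrist2.npz'))
print(W['pos']);axis(S,(338,174,362,220),W,(240,180,266,220))
E
```

```text
[0.5786423  0.20360725 0.29363727]
shank rows 174 215 width [9, 9, 9, 9, 9, 9, 9, 9, 8, 9, 9, 9, 8, 9, 9, 9, 8, 9, 9, 9, 8, 8, 9, 9, 8, 8, 9, 9, 8, 8, 8, 9, 8, 8, 8, 9, 8, 8, 8, 7, 6, 4] res 0.18
shank rows 183 219 width [7, 10, 13, 13, 15, 15, 15, 16, 16, 15, 15, 15, 15, 15, 15, 17, 17, 17, 17, 17, 17, 17, 17, 17, 17, 18, 18, 18, 18, 19, 19, 19, 19, 19, 19, 19, 20] res 0.19
axis [0.0084 0.0075 0.9999] tool [-0.0016  0.0074 -1.    ] tipvis [0.5785 0.2016 0.1459] tool [-0.0011 -0.0016  0.1477] at tcp z, tool [-0.0013 -0.0006 -0.    ]
```

Shank axis is vertical to about 0.01 rad, with the tip 0.143 m below the TCP. Next I'll hover about 40 mm beside the bush and measure tip and bush in the same pictures, so the calibration bias cancels.

```bash
python3 steer.py '-0.008 -0.02 0 0;-0.008 -0.037 0 0;-0.008 -0.037 0 0;-0.008 -0.037 0 0;-0.008 -0.037 0 0'; python3 steer.py '-0.01 -0.037 0 0;-0.01 -0.037 0 0;0 -0.018 0 0;0 0 0 0;0 0 0 0'; python3 steer.py '0 0 0 0;0 0 0 0;0 0 0 0'
python3 - <<'E'
from h import *
a=grab('wrist','wrist3')['img'];s=grab('scene','scene3')['img'];grab('top','top3')
st=manip.get_state();print(st['position'],st['ee_rot'],st['contact_force'])
o=np.hstack([cv2.resize(s[60:210,200:310],None,fx=3.6,fy=3.6),cv2.resize(a[130:280,170:280],None,fx=3.6,fy=3.6)]);cv2.imwrite('pics/c3.png',o[:,:,::-1]);print(o.shape)
E
```

```text
clock: 4.02
position: [0.5673, 0.0303, 0.295]
ee_rot: [-0.001, 0.15, 0.989, -0.0]
contact_force: [0.1, -0.0, -1.9]
width: 0.0241
gripper_force: 78.9
clock: 4.43
position: [0.5593, -0.0629, 0.2952]
ee_rot: [-0.001, 0.152, 0.988, 0.001]
contact_force: [-0.4, 0.6, -2.5]
width: 0.0242
gripper_force: 79.3
clock: 4.68
position: [0.5599, -0.0609, 0.2961]
ee_rot: [-0.0, 0.149, 0.989, 0.0]
contact_force: [0.1, 0.7, -1.4]
width: 0.0245
gripper_force: 79.3
[ 0.55993661 -0.06125257  0.29628585] [1.79797617e-05 1.49580553e-01 9.88749538e-01 9.81131132e-05] [-0.51359241  0.45301658 -1.56606879]
(540, 792, 3)
```

View pics/c3.png

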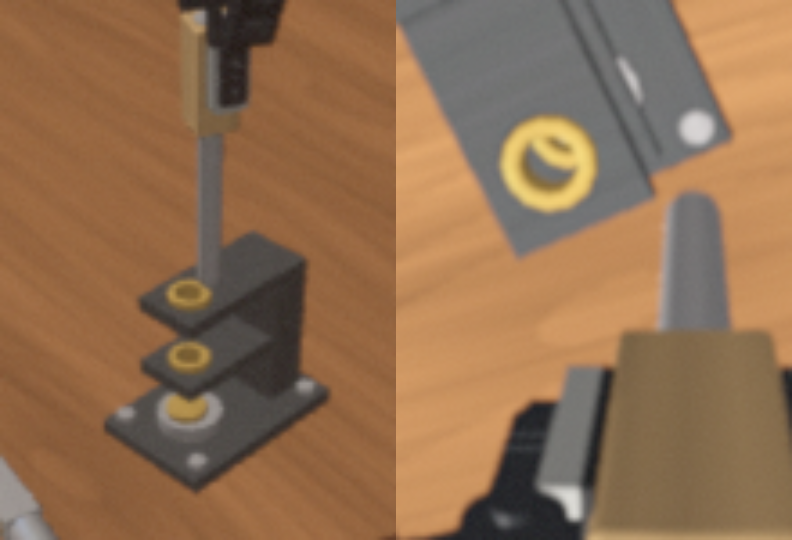

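Left crop (scene) shows the tip just behind the upper bush, near (252,141). Right crop (wrist) shows the upper bush near (212,176) and the tip near (252,184).

Run:
```python
from axis import *
S=dict(np.load('pics/scene3.npz'));W=dict(np.load('pics/wrist3.npz'));T=dict(np.load('pics/top3.npz'))
brass=lambda h:(h[...,1]>110)&(h[...,2]>110)&(h[...,0]>17)&(h[...,0]<32)
R=Ro.from_quat(W['rot'],scalar_first=True).as_matrix();print(W['pos'])
c,_,st=blob(W,(196,158,230,194),brass);bw=wcast(W,*c,.12);print('W bush',c,st,bw)
c,_,st=blob(S,(242,136,264,148),brass);bs=plane(S,*c,.12);print('S bush',c,st,bs)
a,at=axis(S,(246,98,270,140),W,(240,180,262,219))
print('axis at .15,.12',at(.15),at(.12))
for b in(bw,bs): print('need tool', (R.T@(b-at(.12)))[:2])
S0=dict(np.load('pics/scene0.npz'));c,_,_=blob(S0,(240,134,264,150),brass);print('S0 bush',c)
```

```text
[ 0.55994671 -0.06086245  0.29608514]
W bush [212.21928452 174.69994685] [   3.5     4.25   26.25   26.25 1825.75] [ 0.54476248 -0.10075153  0.12      ]
S bush [251.9318604  141.48948381] [  4.25   1.75  12.5    8.25 318.  ] [ 0.54836008 -0.0986084   0.12      ]
shank rows 98 139 width [7, 7, 7, 7, 7, 7, 7, 6, 6, 6, 6, 7, 6, 6, 6, 6, 6, 6, 6, 6, 6, 6, 6, 6, 6, 6, 6, 6, 6, 6, 6, 7, 6, 6, 6, 6, 8, 7, 8, 7, 5, 3] res 0.23
shank rows 183 218 width [3, 7, 11, 12, 14, 14, 15, 15, 15, 15, 15, 15, 15, 16, 17, 17, 17, 17, 17, 17, 17, 17, 17, 17, 17, 18, 18, 19, 19, 19, 19, 19, 19, 19, 19, 19] res 0.19
axis [-0.0021  0.0085  1.    ] tool [ 0.0049  0.008  -1.    ] tipvis [ 0.5618 -0.0631  0.151 ] tool [-0.0025 -0.0017  0.145 ] at tcp z, tool [-0.0018 -0.0005 -0.    ]
axis at .15,.12 [ 0.56183054 -0.06314082  0.15      ] [ 0.56189225 -0.06339644  0.12      ]
need tool [ 0.00532791 -0.04074856]
need tool [ 0.00252415 -0.03763815]
S0 bush [252.07239203 141.37932526]
```

```bash
python3 steer.py '0.002 -0.02 0 0;0.0015 -0.0205 0 0;0 0 0.02 0;0 0 0 0;0 0 0 0'; python3 steer.py '0 0 0 0;0 0 0 0;0 0 0 0'
python3 - <<'E'
from h import *
a=grab('wrist','wrist4')['img'];s=grab('scene','scene4')['img']
st=manip.get_state();print(st['position'],st['ee_rot'],st['contact_force'])
o=np.hstack([cv2.resize(s[80:170,215:281],None,fx=6,fy=6),cv2.resize(a[140:230,221:287],None,fx=6,fy=6)]);cv2.imwrite('pics/c4.png',o[:,:,::-1]);print(o.shape)
E
```

```text
clock: 5.25
position: [0.5438, -0.0992, 0.2755]
ee_rot: [-0.001, 0.15, 0.989, 0.0]
contact_force: [-0.3, 0.2, -1.6]
width: 0.0245
gripper_force: 79.2
clock: 5.5
position: [0.545, -0.0994, 0.2771]
ee_rot: [0.001, 0.15, 0.989, -0.0]
contact_force: [0.9, 0.0, -1.8]
width: 0.0239
gripper_force: 79.2
[ 0.54480317 -0.0995338   0.27685338] [ 4.99562098e-04  1.50037241e-01  9.88680220e-01 -3.07740159e-06] [ 0.15651703  0.09729765 -2.15562344]
(540, 792, 3)
```

View pics/c4.png

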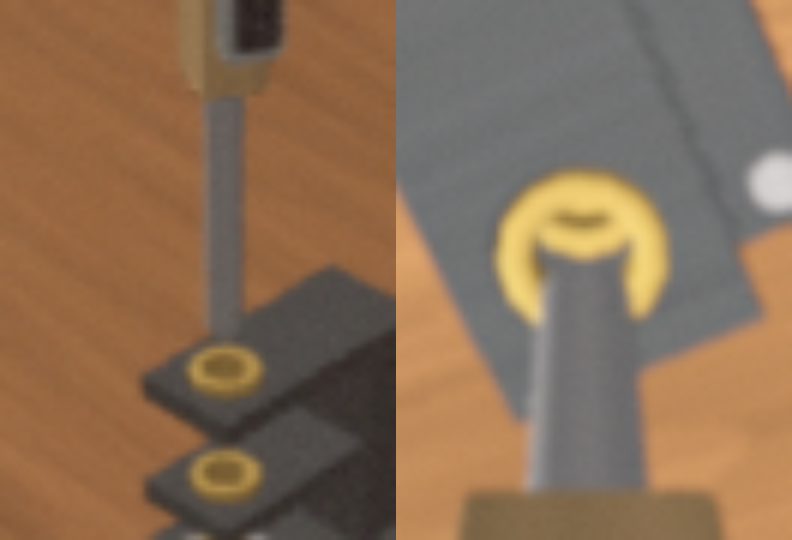

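Both views agree closely: in the scene crop the shank's midline is over the bush centre (u≈252), and in the wrist crop the tip sits about 1 mm right of the bush centre. I'll put numbers on that.

Run:
```python
from axis import *
S=dict(np.load('pics/scene4.npz'));W=dict(np.load('pics/wrist4.npz'))
brass=lambda h:(h[...,1]>110)&(h[...,2]>110)&(h[...,0]>17)&(h[...,0]<32)
R=Ro.from_quat(W['rot'],scalar_first=True).as_matrix()
u0,v0=232,163;h=cv2.cvtColor(cv2.resize(W['img'][v0:203,u0:274],None,fx=4,fy=4,interpolation=cv2.INTER_CUBIC),cv2.COLOR_RGB2HSV).astype(int)
m=brass(h).astype(np.uint8);ys,xs=np.where(m);pts=[]
for y in np.unique(ys):
    x=xs[ys==y]; pts+=[(x.min(),y),(x.max(),y)] if y-ys.min()<85 else []
e=cv2.fitEllipse(np.array(pts,np.float32));c=(np.array(e[0])+.5)/4-.5+[u0,v0];print('W bush',c,e)
bw=wcast(W,*c,.12)
g,_,_=mid(W,(236,186,268,221));print('W axis u at tip row',g(184),'at bush row',g(c[1]))
q=wcast(W,g(c[1]),c[1],.12);print('tool need from wrist (y)',R.T@(bw-q))
c,_,st=blob(S,(242,134,264,150),brass);f,_,_=mid(S,(246,97,258,137));print('S bush',c,'axis u',f(c[1]))
print('scene need along e',(plane(S,*c,.12)-plane(S,f(c[1]),c[1],.12))@S['T'][:3,0])
c,_,st=blob(S,(242,150,264,164),brass);print('S lower',c,f(c[1]))
```

```text
W bush [251.52729607 181.86805344] ((79.60918426513672, 76.97221374511719), (111.19825744628906, 112.4359359741211), 109.73082733154297)
shank rows 186 220 width [17, 18, 20, 20, 22, 24, 26, 31, 32, 32, 32, 32, 32, 31, 28, 25, 25, 23, 23, 22, 22, 22, 22, 21, 20, 19, 19, 19, 19, 19, 19, 19, 19, 20, 20] res 1.05
W axis u at tip row 250.88576358754335 at bush row 250.87839163396325
tool need from wrist (y) [-8.56143497e-07  6.27001454e-04  1.23570647e-07]
shank rows 97 136 width [6, 6, 6, 6, 6, 6, 6, 6, 6, 6, 6, 6, 6, 6, 6, 6, 6, 6, 6, 6, 6, 6, 6, 6, 6, 6, 6, 6, 5, 5, 5, 5, 5, 5, 5, 8, 6, 5, 5, 4] res 0.3
S bush [252.02676622 141.360228  ] axis u 252.268265087608
scene need along e -0.0005446446817908672
S lower [252.14755247 158.83941142] 252.67820468340926
```

```bash
python3 steer.py '0 -0.001 0.004 0;0 0 0.006 0;0 0 0.006 0;0 0 0.004 0;0 0 0 0'
```

```text
clock: 6.02
position: [0.5433, -0.1006, 0.2547]
ee_rot: [-0.001, 0.15, 0.989, 0.0]
contact_force: [-0.5, 0.3, -1.8]
width: 0.024
gripper_force: 79.3
```

```bash
python3 steer.py '0 0 0.006 0;0 0 0.006 0;0 0 0.006 0;0 0 0.004 0;0 0 0 0'
```

```text
clock: 6.43
position: [0.5435, -0.1006, 0.233]
ee_rot: [-0.001, 0.15, 0.989, 0.0]
contact_force: [-0.2, -0.2, -2.1]
width: 0.024
gripper_force: 79.3
```

Run:
```python
from h import *
a=grab('wrist','wrist5')['img'];s=grab('scene','scene5')['img']
st=manip.get_state();print(st['position'],st['contact_force'])
o=np.hstack([cv2.resize(s[80:170,215:281],None,fx=6,fy=6),cv2.resize(a[140:230,221:287],None,fx=6,fy=6)]);cv2.imwrite('pics/c5.png',o[:,:,::-1])
```

```text
[ 0.54410198 -0.10075003  0.23406459] [-0.59170187  0.41488644 -1.19105068]
```

View pics/c5.png

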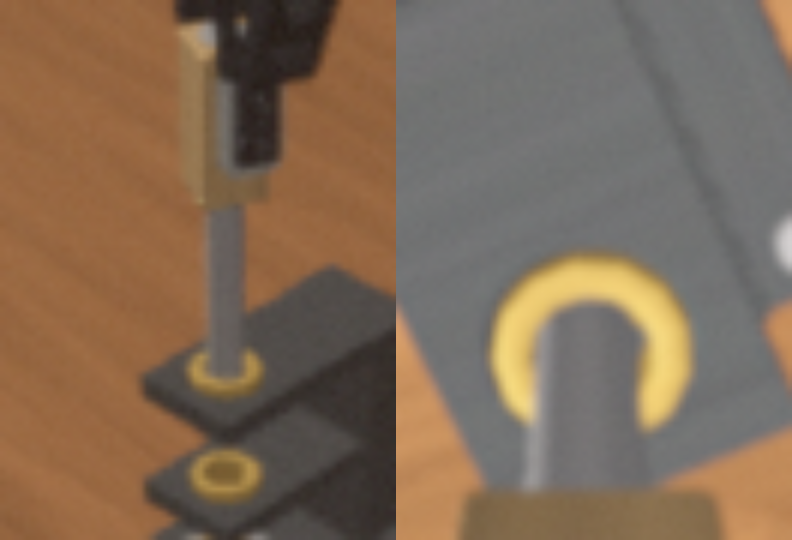

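The punch is in the upper bush, centred in both views, with no contact force. I'll go on down to the lower bush.

```bash
python3 steer.py '0 0 0.006 0;0 0 0.006 0;0 0 0.006 0;0 0 0.004 0;0 0 0 0'
```

```text
clock: 6.95
position: [0.5435, -0.1006, 0.2109]
ee_rot: [-0.001, 0.15, 0.989, 0.0]
contact_force: [0.2, 0.3, -1.9]
width: 0.0242
gripper_force: 79.5
```

```bash
python3 steer.py '0 0 0.004 0;0 0 0.004 0;0 0 0.004 0;0 0 0.002 0;0 0 0 0'
```

```text
clock: 7.37
position: [0.5438, -0.1007, 0.1976]
ee_rot: [-0.001, 0.15, 0.989, 0.0]
contact_force: [0.3, -1.7, -1.9]
width: 0.0243
gripper_force: 79.5
```

```bash
python3 steer.py '0 0 0.004 0;0 0 0.004 0;0 0 0.004 0;0 0 0 0;0 0 0 0'
python3 - <<'E'
from h import *
a=grab('wrist','wrist6')['img'];s=grab('scene','scene6')['img']
st=manip.get_state();print(st['position'],st['contact_force'],st['gripper_force'])
o=np.hstack([cv2.resize(s[100:190,215:281],None,fx=6,fy=6),cv2.resize(a[140:230,221:287],None,fx=6,fy=6)]);cv2.imwrite('pics/c6.png',o[:,:,::-1])
E
```

```text
clock: 7.78
position: [0.5439, -0.1007, 0.1859]
ee_rot: [-0.0, 0.15, 0.989, 0.0]
contact_force: [-0.7, 0.0, -1.7]
width: 0.0242
gripper_force: 79.5
[ 0.54428155 -0.10078968  0.18636522] [ 0.36891767 -1.17973098 -1.72194221] 79.49222803115845
```

View pics/c6.png

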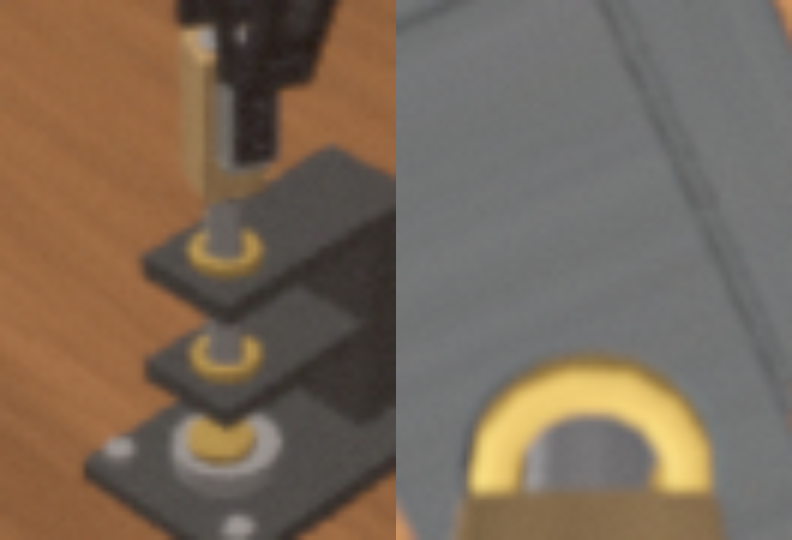

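The scene view shows the shank through both bushes (upper about (252,141), lower about (252,159)). The blank is untouched on the anvil at about (251,173), and the wrist view shows the shank centred in the bore. TCP z 0.186 puts the tip at about 0.043, mid-window, and there's no contact load.

```bash
python3 steer.py '0 0 0 0;0 0 0 0;0 0 0 0;0 0 0 0'; python3 -c "
from rig import manip, get_image
print(manip.sign_off())"
```

```text
clock: 8.22
position: [0.5442, -0.1008, 0.1864]
ee_rot: [0.0, 0.15, 0.989, 0.0]
contact_force: [-0.9, 0.1, -1.4]
width: 0.0243
gripper_force: 79.5
the job is handed in; nothing more can be done
None
```

The job is handed in at 8.2 s (no verdict was returned): the square-grip punch is threaded through both bushes and held upright and still, its tip by my estimate 13 mm below the lower bush and 13 mm above the blank, with no sign of contact; one crop I viewed (942 x 558) was over the 800 x 600 limit.

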